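# Unlock the badge press, press one badge, lock it again

### The job

A badge is loaded in the bench badge press, whose lever is locked by a spring pin with a T-handle. Pull the pin up, turn it a quarter turn, seat it in its shallow rest notch so that it stays out, and let go of it; then press the lever all the way down to its stop and let it come back up. Finally take the T-handle again, turn it back and let the pin drop fully home so the lever is locked again, leaving the tape dispenser and the tray of badge shells where they stand.

Things in the scene. Friction and masses are not known exactly. Their poses are not given: they have to be found in the camera images.
- press: Dark grey-green steel badge press fixed to the desk. Base plate 120 mm wide, 15 mm thick, from x = -115 to +75 mm; two upright cheeks (x +-35, y +-34 mm) with a bridge on top, 121 mm high. Origin on the desk directly under the lock pin's vertical axis; -x points along the lever to its grip, y across the press, z up.
- pin_collar (a point): Centre of the top of the square steel collar on the press's bridge, on the pin axis, 144 mm above the desk. Four blocks, 42 x 42 mm over all, leave a deep slot along the press's x (the pin's home) and a shallow notch, 6 mm deep, along the press's y (the pin's rest). Axes as press.
- tbar_grip (a point): Centre of the T-handle on the lock pin: steel bar 75 mm long (its x), 16 mm thick (its y), 18 mm high. At home it is 187 mm above the desk and lies along the press's x; its underside is 34 mm above the collar, free for fingertips. It rises with joint lock_pin and turns with joint tbar. Below it a cross pin 38 mm long, parallel to the bar, rides in the collar.
- lock_pin (a joint): Lift of the lock pin, m: 0 fully home (lever locked), about 0.016 seated in the rest notch, 0.022 or more clear of the collar so that it can turn, 0.030 upper stop. A spring pulls it down with 7.5 N at home, 14 N at 0.026. Resting on top of the collar's blocks reads 0.022 and is not parked.
- tbar (a joint): Turn of the T-handle about the vertical relative to the press, rad, anticlockwise from above positive: 0 over the home slot, +1.57 or -1.57 over the rest notch (either will do; slots accept about 0.1 rad off). Stops at +-2. Turns only when lifted 22 mm.
- lever_grip (a point): Centre of the lever's black cylindrical cross grip, 26 mm in diameter, 100 mm long along the press's y. Up: 150 mm from the pin axis towards the press's -x, 130 mm above the desk. It moves on an arc of radius 166 mm about a horizontal axis 59 mm above the desk under the pin; fully down: 166 mm out, 49 mm above the desk. Can be pressed from above with closed fingers.
- lever (a joint): Lever angle, rad: 0 up (it springs back there), 0.5 fully down on its stop. About 7 N at the grip starts it and 12 N holds it down; while the pin is home it yields only about 0.06 rad under 25 N.
- tape: Black weighted tape dispenser, 150 x 65 mm, 96 mm high, loose, 0.9 kg. Origin: centre of its underside. A bystander on the same part of the desk.
- tray: Small white open tray of badge shells, 85 x 70 x 30 mm, loose, beside the press. Origin: centre of its underside. A bystander.

How it is judged:
By the outcome, as a careful person would: the job done as asked, in the order asked, and still so for the second after the job is handed in, with the robot touching nothing.
It also fails if it takes over 64 s, if anything falls off the work surface, if the arm or the gripper's body presses on something with over 40 N, if the wrist force passes 120 N, or if a joint passes its speed limit or range.

### The arm

A 6-joint arm with a two-finger parallel gripper is mounted at the origin on the work surface. World frame = base frame: x ahead of the robot, y to its left, z up, the work surface at z = 0. Lengths are in m, angles in rad, forces in N, time in s.
With the tool pointing down it reaches from about 0.375 to 0.925 m from the base axis. Payload 5.7 kg.
Tool frame: the origin (TCP) lies midway between the tips of the shut fingers; the grasp point (between the pads) lies 19 mm behind it; z points along the fingers, y is the line along which they close (so a half turn about z gives the same grasp; the last joint's range is limited). The gripper opens to 85 mm and grips with 20 to 120 N. Pads are 22 mm wide; open, the fingers measure 114 mm over their backs; the gripper's body (76 mm by 85 mm) begins 54 mm behind the grasp point. The pads swing forward as they close: fully open they stand 13 mm farther back than shut.
Start: joints at [-1.282, 0.359, 1.51, -0, 1.272, -0.115], TCP at [0.236, -0.552, 0.231] pointing down, gripper open.
Joint ranges: [-2.97, 2.97], [-1.01, 2.36], [0.21, 2.38], [-0.96, 4.11], [0.2, 2.71], [-2.98, 2.98]. Speed limits (rad/s): [2.39, 2.39, 3.14, 3.14, 3.14, 3.14].

### API

Orientations are given as a 3x3 rotation matrix whose columns are the frame's x, y, z axes.
In Python, from workcell import manip gives the robot as it stands. Calls block until the motion is done:
- manip.movep(position, orientation): joint-space move of the TCP to a pose.
- manip.movel(position, velocity=0.15, attitude=None): straight line of the TCP; attitude=None keeps the orientation; velocity is the mean speed in m/s.
- manip.move_j(angles): joint-space move.
- manip.grip(opening, newtons=None): finger opening in m; newtons is the grip in N (None keeps the last); returns when the fingers have stopped.
- manip.pause(seconds).
- manip.solve_ik(position, orientation): joint angles nearest the present ones, or None.
- manip.capture(name): name is "side" or "top"; returns the picture (400x640x3 uint8, blue, green, red); there is no depth.
- manip.camera_params(name): a dict with "camera_matrix" (3x3 intrinsics, pixels), "rvec" (rotation vector, rad) and "tvec" (3), from world to camera coordinates, as OpenCV has them. Camera axes: x right, y down, z forward; pixel columns grow to the right and rows downward; lengths in m; the calibration is good to about 2 mm. A picture is of the moment at which its call begins. camera_params takes no time and is no camera call.
A pose or a line that the arm cannot do raises manip.Unreachable and nothing moves.
- manip.hand_in(): hands the job in; it is judged then, once.
Trained networks look in the newest picture that a camera, given by its name, has taken for a name from the list of things; names that differ only in an ending like _2 or _b are one class to them, and where a whole thing is asked for, a point or a joint stands for the part that bears it (a point fixed in the world has none). Each returns a list of dicts, best first, with "p" (0 to 1); they miss things now and then, are a little off and sometimes report something else, mostly with a low value. They report only what shows in the picture. A call takes as long as a camera call.
- manip.cut_out(camera, query): "region" (400x640 bool, what is visible of it) and "rect" ([left, top, width, height] in pixels, round what is visible of it).
- manip.landmark_of(camera, query): "at" ([column, row] in pixels: a listed point, or the origin of a listed thing).
Readings, each from a call of its own:
- manip.read_time(): time.
- manip.read_q(): joint angles.
- manip.read_dq(): joint speeds.
- manip.read_joint_efforts(): joint torques, N m.
- manip.read_position(): TCP position.
- manip.read_orientation(): TCP orientation.
- manip.read_wrist_force(): force on the tool from outside, world axes, zero at the start.
- manip.read_torque(): the same for the moment, N m.
- manip.read_width(): finger opening in m.
- manip.read_grasp_force(): force on a finger pad.
Only numpy, scipy, OpenCV 4.12 (cv2) and the standard library are available. Lean on these libraries where they do the work, as an engineer would, in place of code of your own. Each camera call takes 0.05 s, during which the arm holds its last target. There are 200 camera calls.

## Working session

There is one attempt and no reset: what is moved stays moved. The work goes in short steps, each a Python script; the robot and the scene stay as the last script left them, time stands still between calls to the robot, and variables do not carry over. Pictures are saved under pics/ and viewed, at most 10 in all, crops included, and the job is handed in when it is done.

```bash
ls; mkdir -p pics
python3 - <<'E'
from workcell import manip
import cv2,numpy as np
for c in("side","top"):
    im=manip.capture(c); cv2.imwrite(f"pics/{c}0.png",im)
    p=manip.camera_params(c); R=cv2.Rodrigues(np.array(p["rvec"],float))[0]; print(c,np.round(p["camera_matrix"],1).tolist(),"cam at",(-R.T@np.array(p["tvec"]).ravel()).round(3))
    for q in("press","pin_collar","tbar_grip","lever_grip","tape","tray"):
        print(q,[(np.round(d["at"],1).tolist(),round(d["p"],2)) for d in manip.landmark_of(c,q)[:3]])
print(manip.read_time(), manip.read_wrist_force(),manip.read_orientation())
E
```

```text
pics
side [[520.7, 0.0, 314.5], [0.0, 520.7, 206.4], [0.0, 0.0, 1.0]] cam at [0.132 0.627 0.83 ]
press [([213.9, 280.7], 0.6)]
pin_collar [([205.4, 231.0], 0.85)]
tbar_grip [([204.3, 219.8], 0.58)]
lever_grip [([274.6, 271.6], 0.66)]
tape [([337.6, 188.6], 0.55)]
tray [([159.3, 323.9], 0.8)]
top [[495.8, 0.0, 320.8], [0.0, 495.8, 205.3], [0.0, 0.0, 1.0]] cam at [ 0.498 -0.     1.281]
press [([247.2, 171.0], 0.98)]
pin_collar []
tbar_grip [([233.0, 161.8], 0.81)]
lever_grip [([243.8, 226.5], 0.89)]
tape [([391.7, 187.1], 0.79)]
tray [([198.0, 160.3], 0.58)]
0.7 [ 0.35929211 -0.1102817  -0.06053886] [[ 9.19572613e-01  3.92920104e-01 -1.23773536e-05]
 [ 3.92920105e-01 -9.19572613e-01  3.04439251e-05]
 [ 5.80154868e-07 -3.28587108e-05 -9.99999999e-01]]
```

View pics/side0.png

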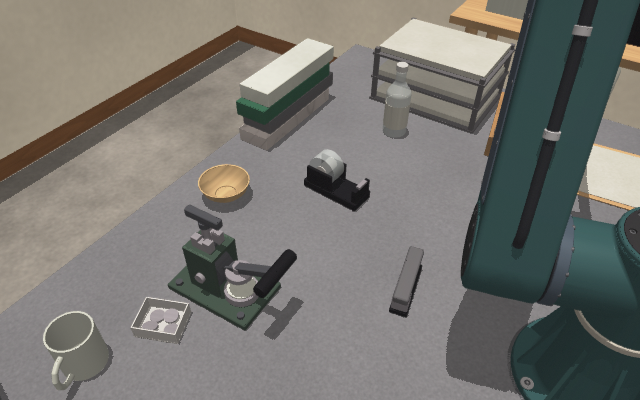

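View pics/top0.png

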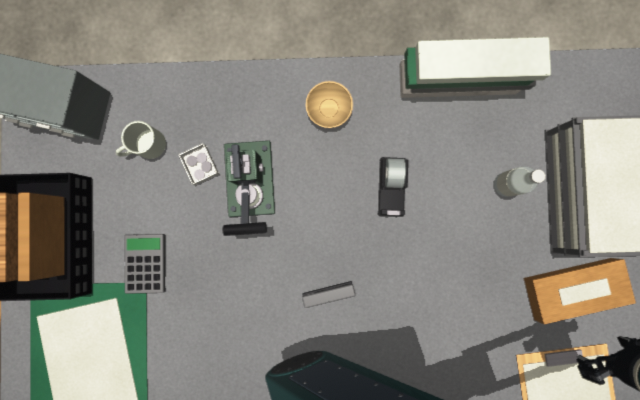

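```bash
cat > h.py <<'E'
from workcell import manip
import cv2,numpy as np
def ray(c,uv):
    p=manip.camera_params(c);R=cv2.Rodrigues(np.array(p["rvec"],float))[0]
    n=cv2.undistortPoints(np.array([[uv]],float),np.array(p["camera_matrix"],float),None).ravel()
    return -R.T@np.array(p["tvec"],float).ravel(), R.T@np.array([*n,1.])
def atz(c,uv,z):
    o,d=ray(c,uv);return o+d*(z-o[2])/d[2]
def proj(c,P):
    p=manip.camera_params(c);return cv2.projectPoints(np.array(P,float).reshape(-1,1,3),np.array(p["rvec"],float),np.array(p["tvec"],float),np.array(p["camera_matrix"],float),None)[0].reshape(-1,2)
def tri(a,b):
    (o1,d1),(o2,d2)=ray("side",a),ray("top",b)
    t=np.linalg.lstsq(np.c_[d1,-d2],o2-o1,rcond=None)[0]
    return (o1+d1*t[0]+o2+d2*t[1])/2, np.linalg.norm(o1+d1*t[0]-o2-d2*t[1])
E
python3 - <<'E'
from h import *
for n,z,s,t in[("press",0,(213.9,280.7),(247.2,171)),("collar",.144,(205.4,231),None),("tbar",.187,(204.3,219.8),(233,161.8)),("lever",.13,(274.6,271.6),(243.8,226.5)),("tape",0,(337.6,188.6),(391.7,187.1)),("tray",0,(159.3,323.9),(198,160.3))]:
    print(n,atz("side",s,z).round(4), t and (atz("top",t,z).round(4),tri(s,t)[0].round(4)))
E
```

```text
press [0.662  0.1948 0.    ] (array([0.6529, 0.2011, 0.    ]), array([0.6528, 0.2003, 0.0121]))
collar [0.6594 0.1925 0.144 ] None
tbar [0.6463 0.2007 0.187 ] (array([0.6517, 0.2029, 0.187 ]), array([0.6496, 0.2013, 0.1861]))
lever [0.5055 0.1894 0.13  ] (array([0.5079, 0.191 , 0.13  ]), array([0.5067, 0.1902, 0.1301]))
tape [ 0.6028 -0.1797 -0.    ] (array([ 0.6008, -0.1724,  0.    ]), array([ 0.5994, -0.1719,  0.0075]))
tray [0.6784 0.3281 0.    ] (array([0.6844, 0.3289, 0.    ]), array([ 0.683 ,  0.3281, -0.0035]))
```

The side view shows the press (T-bar at about (204,218), lever grip (275,272)). The tray is at (160,320) and the tape dispenser at (337,180). In the top view the T-bar is at (235,160), the lever grip at (245,229) pointing towards the robot, the tray at (198,163) and the tape at (393,187). Next I fit the press pose from all the landmarks and overlay it to check.

```bash
cat > fit.py <<'E'
from h import *
from scipy.optimize import least_squares
K=dict(press=(0,0,0),pin_collar=(0,0,.144),tbar_grip=(0,0,.187),lever_grip=(-.15,0,.13))
def W(v,P):
    c,s=np.cos(v[2]),np.sin(v[2]);P=np.atleast_2d(P)
    return P@np.array([[c,s,0],[-s,c,0],[0,0,1.]])+[v[0],v[1],0]
obs=[]
ims={}
for k in range(3):
  for c in("side","top"):
    ims[c]=manip.capture(c)
    for q in K:
        for d in manip.landmark_of(c,q)[:1]: obs.append((c,K[q],d["at"],d["p"],q))
f=lambda v:np.concatenate([(proj(c,W(v,P))[0]-a)*p for c,P,a,p,_ in obs])
r=least_squares(f,[.652,.2,.07],loss="soft_l1");v=r.x
print(v.round(4));[print(c,q,(proj(c,W(v,P))[0]-a).round(1)) for c,P,a,p,q in obs]
def box(x0,x1,y0,y1,z): return [(x0,y0,z),(x1,y0,z),(x1,y1,z),(x0,y1,z)]
for c,(x,y,w,h) in dict(side=(150,180,160,150),top=(170,120,130,130)).items():
    o=cv2.resize(ims[c][y:y+h,x:x+w],None,fx=4,fy=4,interpolation=cv2.INTER_CUBIC)
    for B,col in[(box(-.115,.075,-.06,.06,.015),(0,255,255)),(box(-.0375,.0375,-.008,.008,.196),(0,0,255)),(box(-.021,.021,-.021,.021,.144),(255,255,0)),(box(-.15,-.15,-.05,.05,.13),(255,0,255))]:
        uv=(proj(c,W(v,B))-[x,y]+.5)*4
        cv2.polylines(o,[uv.astype(int)],True,col,1)
    cv2.imwrite(f"pics/{c}_fit.png",o)
E
python3 fit.py
```

```text
[0.6548 0.1974 0.0635]
side press [-0.9 -1.7]
side pin_collar [-1.2  2.9]
side tbar_grip [-1.6 -1.7]
side lever_grip [0.3 1.6]
top press [-0.8 -0.3]
top pin_collar [ 0.6 -0.8]
top tbar_grip [1.9 0.7]
top lever_grip [-0.8  3.9]
side press [0.6 1. ]
side pin_collar [0.7 4.5]
side tbar_grip [-2.1 -0.1]
side lever_grip [ 0.3 -1.8]
top press [0.7 0.7]
top pin_collar [3.1 0.4]
top tbar_grip [3.2 0.4]
top lever_grip [1.2 0.3]
side press [-0.3  1.8]
side pin_collar [-0.7  3.9]
side tbar_grip [-1.3 -0.5]
side lever_grip [-0.8  0.4]
top press [2.1 0.4]
top pin_collar [0.7 0.6]
top tbar_grip [ 0.2 -2.3]
top lever_grip [0.7 3.9]
```

View pics/top_fit.png

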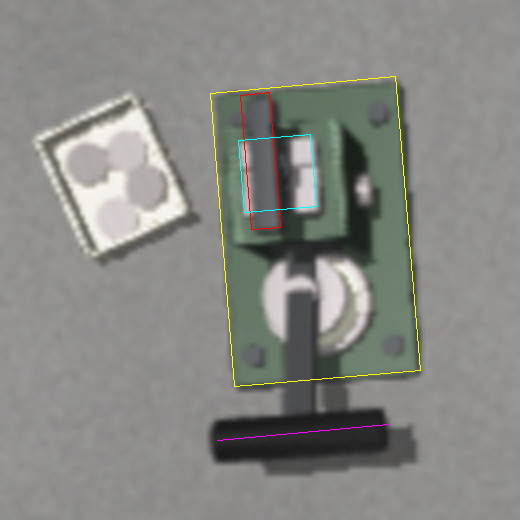

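View pics/side_fit.png

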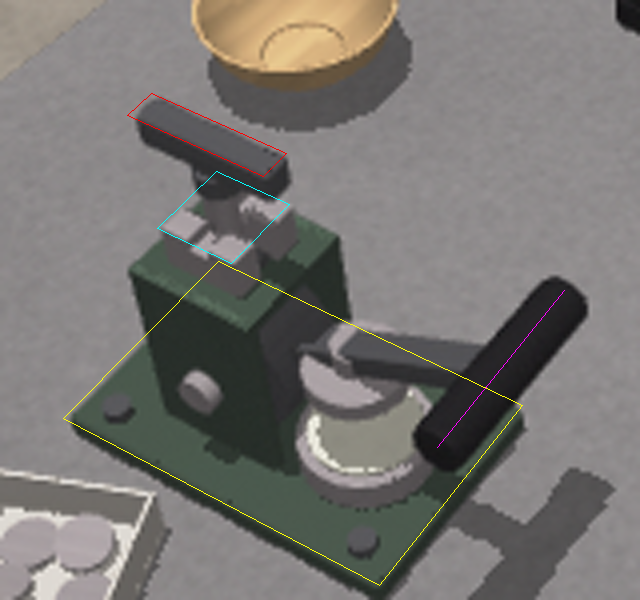

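The fit is within a few mm, but yaw looks slightly too large: the left plate edge in the top crop runs from (222,92) to (232,382). I'll refine with plate edges and part masks.

```bash
cat > ref.py <<'E'
from h import *
im=manip.capture("top")
x,y,w,h=170,120,130,130; S=4
o=cv2.resize(im[y:y+h,x:x+w],None,fx=S,fy=S,interpolation=cv2.INTER_CUBIC).astype(int)
g=(o[...,1]-np.maximum(o[...,0],o[...,2])>10)
tp=lambda a:np.array([(u+.5)/S-.5 for u in a])+[x,y]
def line(pts,z,name):
    P=np.array([atz("top",tp(p),z)[:2] for p in pts],np.float32)
    vx,vy,x0,y0=cv2.fitLine(P,cv2.DIST_HUBER,0,.001,.001).ravel()
    if abs(vx)>abs(vy): a=np.arctan2(vy*np.sign(vx),vx*np.sign(vx))
    else: a=np.arctan2(-vx*np.sign(vy),vy*np.sign(vy))
    print(name,"yaw",a.round(4),"pt",x0.round(4),y0.round(4))
rows=range(110,360,5);cols=range(250,385,5)
line([(np.flatnonzero(g[r])[0]-.5,r) for r in rows],.015,"left y=+.06")
line([(np.flatnonzero(g[r,:440])[-1]+.5,r) for r in rows],.008,"right y=-.06")
line([(c,np.flatnonzero(g[:,c])[0]-.5) for c in range(300,385,5)],.015,"far x=+.075")
line([(c,np.flatnonzero(g[:,c])[-1]+.5) for c in list(range(245,280,5))+list(range(350,410,5))],.012,"near x=-.115")
for n,z in(("tbar_grip",.19),("lever_grip",.13)):
    for d in manip.cut_out("top",n)[:1]:
        v,u=np.nonzero(d["region"]);rc=cv2.minAreaRect(np.c_[u,v].astype(np.float32));print(n,d["p"],d["rect"],rc)
# dark threshold tbar / grip in crop
gray=o.max(2)
for n,z,(a,b,c,d),th in(("tbar",.196,(232,85,284,235),90),("grip",.137,(200,395,392,470),50)):
    m=np.zeros_like(gray,bool);m[b:d,a:c]=gray[b:d,a:c]<th
    if n=="tbar": m&=~g
    v,u=np.nonzero(m);r=cv2.minAreaRect(np.c_[u,v].astype(np.float32))
    bp=np.array([atz("top",tp(p),z)[:2] for p in cv2.boxPoints(r)]);e=[bp[1]-bp[0],bp[2]-bp[1]]
    print(n,bp.mean(0).round(4),[(np.linalg.norm(q).round(4),np.arctan2(q[1],q[0]).round(3)) for q in e])
E
python3 ref.py
```

```text
left y=+.06 yaw 0.0438 pt 0.6353 0.2539
right y=-.06 yaw 0.0439 pt 0.6276 0.1364
far x=+.075 yaw 0.0454 pt 0.7275 0.1781
near x=-.115 yaw 0.048 pt 0.5389 0.1942
tbar_grip 0.81 [227.2, 146.8, 15.9, 30.4] ((236.77110290527344, 161.46495056152344), (33.238407135009766, 10.48917007446289), 87.39744567871094)
lever_grip 0.68 [222.3, 180.0, 45.9, 54.7] ((243.7335662841797, 207.30618286132812), (54.481163024902344, 43.19260787963867), 87.87889862060547)
tbar [0.6525 0.194 ] [(np.float64(0.0255), np.float64(-1.404)), (np.float64(0.079), np.float64(-2.967))]
grip [0.5035 0.1878] [(np.float64(0.0999), np.float64(-1.529)), (np.float64(0.0254), np.float64(-3.094))]
```

Plate edges agree on yaw ≈ 0.045 and, with the grip check (0.5035, 0.188), give a press origin of about (0.653, 0.196). I'll move above the T-bar.

```bash
cat >> h.py <<'E'
O=np.array([.653,.196]);YAW=.045
def pw(x,y,z): c,s=np.cos(YAW),np.sin(YAW);return np.array([O[0]+c*x-s*y,O[1]+s*x+c*y,z])
def rot(a): # tool down, closing line (y) at press angle a from press y
    t=YAW+a;y=np.array([-np.sin(t),np.cos(t),0]);z=np.array([0,0,-1.]);return np.c_[np.cross(y,z),y,z]
def st(m=""): print(m,"t",round(manip.read_time(),2),"p",np.round(manip.read_position(),4),"F",np.round(manip.read_wrist_force(),1),"M",np.round(manip.read_torque(),2),"w",round(manip.read_width(),4),"q6",round(manip.read_q()[5],3))
E
python3 - <<'E'
from h import *
for a in(0,np.pi):
    for b in(-np.pi/2,0,np.pi/2):
        q=manip.solve_ik(pw(0,0,.168),rot(a+b));print(a,b,None if q is None else np.round(q,2))
p=manip.read_position();manip.movel([p[0],p[1],.38],velocity=.25)
q=[manip.solve_ik(pw(0,0,.33),rot(a)) for a in(0,np.pi)];q=min([k for k in q if k is not None],key=lambda k:abs(k[5]))
print(np.round(q,2));manip.move_j(q);manip.grip(.05,60);st()
cv2.imwrite("pics/above.png",np.vstack([manip.capture("side")[100:340,100:420]]))
E
```

```text
0 -1.5707963267948966 [ 0.19  0.53  1.39 -0.    1.22  0.15]
0 0 [ 0.19  0.53  1.39 -0.    1.22 -1.43]
0 1.5707963267948966 None
3.141592653589793 -1.5707963267948966 None
3.141592653589793 0 [ 0.19  0.53  1.39 -0.    1.22  1.72]
3.141592653589793 1.5707963267948966 [ 0.19  0.53  1.39 -0.    1.22  0.15]
[ 0.19  0.42  1.18 -0.    1.55 -1.43]
 t 6.54 p [0.653  0.1959 0.33  ] F [-0.   0.1 -1.2] M [ 0.   -0.04  0.01] w 0.05 q6 -1.425
```

Run:
```python
from h import *
manip.movel(pw(0,0,.22),velocity=.15);st("220")
manip.movel(pw(0,0,.168),velocity=.06);st("down")
manip.grip(.0,20);st("grip20")
cv2.imwrite("pics/grip.png",cv2.resize(manip.capture("side")[130:310,120:320],None,fx=3,fy=3))
```

```text
220 t 7.47 p [0.6537 0.1962 0.221 ] F [ 0.3 -0.8  1.5] M [-0.01  0.03  0.05] w 0.0497 q6 -1.425
down t 8.49 p [0.6534 0.1961 0.1684] F [-0.4  0.4  0.5] M [ 0.01  0.02 -0.01] w 0.0496 q6 -1.425
grip20 t 8.86 p [0.6533 0.1976 0.1688] F [0.2 5.2 2.4] M [ 0.88  0.17 -0.03] w 0.0207 q6 -1.425
```

View pics/grip.png

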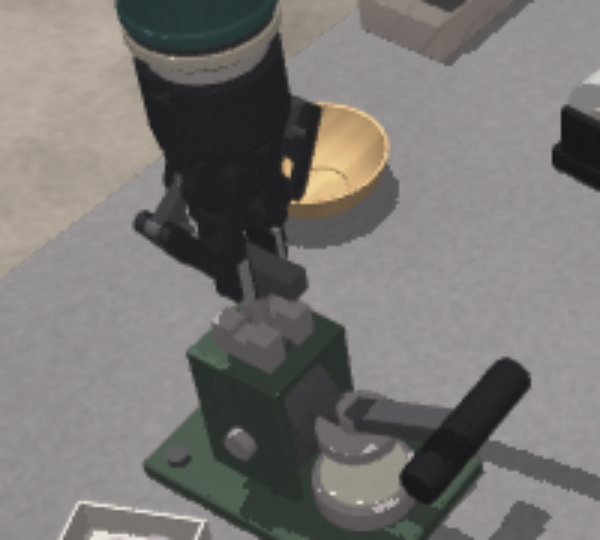

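The fingers straddle the T-bar at about (270,265) in the crop. The hand was pulled about 1.5 mm towards +y, so I'll centre on that, then re-grip and read again.

Run:
```python
from h import *
manip.pause(.3);st("again");print(manip.read_grasp_force())
p=pw(0,.002,.168);manip.movel(p,velocity=.03);manip.pause(.2);st("y+2");print(manip.read_grasp_force())
manip.grip(0,60);manip.pause(.2);st("60N");print(manip.read_grasp_force())
```

```text
again t 9.21 p [0.6533 0.1976 0.1689] F [-0.2  5.6  2.1] M [0.87 0.11 0.  ] w 0.0208 q6 -1.425
19.76598858833313
y+2 t 9.66 p [0.6533 0.1978 0.1688] F [-0.7 -0.1  4.7] M [-0.03  0.16  0.04] w 0.0205 q6 -1.423
20.03510981798172
60N t 10.07 p [0.6533 0.1978 0.169 ] F [-1.5  0.4  6.8] M [-0.04  0.24 -0.02] w 0.018 q6 -1.423
58.44565451145172
```

Run:
```python
from h import *
manip.movel(pw(0,.0018,.195),velocity=.06);manip.pause(.2);st("lift")
q=np.array(manip.read_q());q0=manip.solve_ik(pw(0,.0018,.195),rot(0))
for k in(1,2):
    q=np.array(q0);q[5]+=k*np.pi/8;manip.move_j(q);manip.pause(.15);st(f"turn{k}")
cv2.imwrite("pics/turn.png",cv2.resize(manip.capture("side")[130:310,120:320],None,fx=3,fy=3))
```

```text
lift t 10.88 p [0.653  0.1978 0.1925] F [  5.7   1.8 -15.5] M [ 0.34 -1.07  0.01] w 0.0189 q6 -1.423
turn1 t 11.49 p [0.653  0.198  0.1926] F [  6.8   2.5 -15.4] M [ 0.52 -1.12 -0.  ] w 0.0186 q6 -1.03
turn2 t 12.11 p [0.6532 0.1983 0.1926] F [  6.4   3.2 -14.6] M [ 0.64 -1.16 -0.03] w 0.0184 q6 -0.637
```

View pics/turn.png

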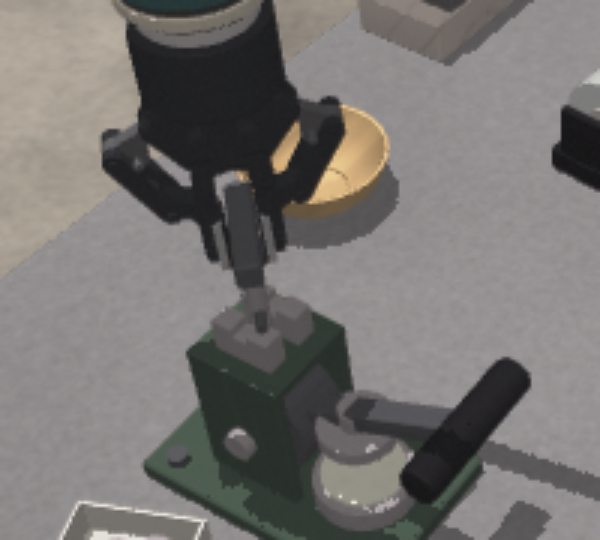

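The T-bar is lifted and turned about 45° clear of the collar. I'll continue to 90° and seat it.

Run:
```python
from h import *
q0=manip.solve_ik(pw(0,.0018,.196),rot(0))
for k in(3,4):
    q=np.array(q0);q[5]+=k*np.pi/8;manip.move_j(q);manip.pause(.15);st(f"turn{k}")
for z in(.192,.188,.184,.181):
    manip.movel(pw(0,.0018,z),velocity=.04);manip.pause(.1);st(f"z{z}")
```

```text
turn3 t 12.78 p [0.6534 0.1984 0.1937] F [  6.7   4.1 -15.4] M [ 0.71 -1.29 -0.  ] w 0.0184 q6 -0.245
turn4 t 13.39 p [0.6536 0.1985 0.1937] F [  7.9   3.8 -15.8] M [ 0.69 -1.33 -0.03] w 0.0187 q6 0.148
z0.192 t 13.74 p [0.6536 0.1985 0.1899] F [  7.    3.8 -14.3] M [ 0.62 -1.24  0.04] w 0.0185 q6 0.148
z0.188 t 14.09 p [0.6537 0.1985 0.1861] F [  6.1   4.5 -13.8] M [ 0.67 -1.18  0.03] w 0.0188 q6 0.148
z0.184 t 14.44 p [0.6538 0.1985 0.1849] F [3.  4.  2.9] M [ 0.65 -0.47  0.06] w 0.0186 q6 0.148
z0.181 t 14.79 p [0.654  0.1985 0.1846] F [-1.7  2.8 17.4] M [ 0.53  0.43 -0.  ] w 0.0184 q6 0.148
```

The pin bottomed at lift ≈ 0.016, where the force reversed, so it's seated. I'll release it, back off and check.

Run:
```python
from h import *
manip.movel(pw(0,.0018,.184),velocity=.04)
manip.grip(.05);st("open")
manip.movel(pw(0,.0018,.25),velocity=.12)
manip.movel(pw(-.152,0,.22),velocity=.2);manip.grip(0,20);st("over lever")
a=manip.capture("side")[130:310,120:320];b=manip.capture("top")[110:290,150:350]
cv2.imwrite("pics/parked.png",cv2.resize(np.hstack([a,b]),None,fx=2,fy=2,interpolation=cv2.INTER_CUBIC))
```

```text
open t 15.45 p [0.6524 0.1973 0.1836] F [ 0.1 -0.2  1. ] M [-0.04 -0.06 -0.01] w 0.0501 q6 0.148
over lever t 17.61 p [0.5013 0.1892 0.22  ] F [-0.5 -0.   0.8] M [ 0.01  0.   -0.03] w 0.0 q6 0.187
```

View pics/parked.png

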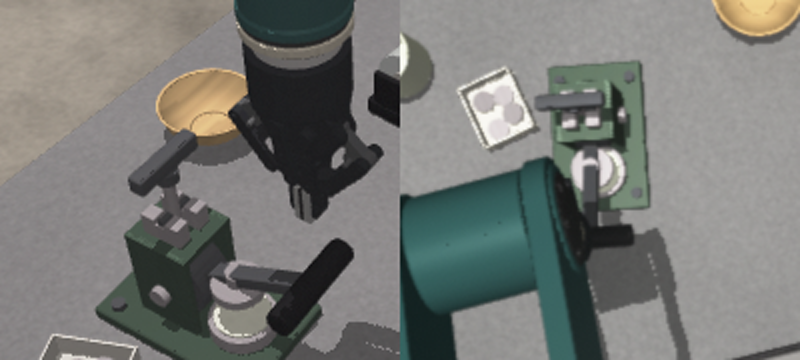

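The T-bar stays across the press and raised, with its left end at (135,185) in the side half, so it's parked. Now the lever, along its arc.

Run:
```python
from h import *
P=lambda th,dz=0: pw(.001-.166*np.cos(th),.002,.059+.166*np.sin(th)+.013+dz)
manip.movel(P(.4417,.006),velocity=.12,attitude=rot(-np.pi/2));st("touch")
for th in np.linspace(.4417,-.0602,6)[1:]:
    manip.movel(P(th),velocity=.12)
st("near")
for d in(-.004,-.007):
    manip.movel(P(-.0602,d),velocity=.05);manip.pause(.2);st(f"dz{d}")
cv2.imwrite("pics/down.png",cv2.resize(manip.capture("side")[150:330,120:320],None,fx=3,fy=3))
```

```text
touch t 18.45 p [0.5044 0.1914 0.1494] F [0.1 0.1 0.4] M [ 0.03 -0.02 -0.  ] w -0.0 q6 0.19
near t 19.95 p [0.4899 0.1913 0.0636] F [-1.9  0.8  9.5] M [0.24 0.43 0.01] w 0.0001 q6 0.195
dz-0.004 t 20.4 p [0.49   0.1913 0.0616] F [-6.  -0.2 27. ] M [0.05 1.12 0.01] w 0.0 q6 0.195
dz-0.007 t 20.85 p [0.4901 0.1914 0.0607] F [-12.6  -2.4  50.3] M [-0.23  2.14 -0.02] w 0.0 q6 0.195
```

View pics/down.png

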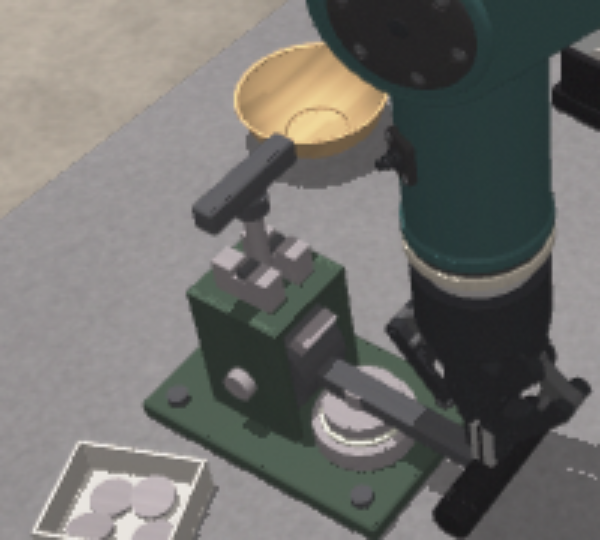

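The lever is on its stop: the force climbs to 50 N at grip height 48 mm. I'll let it rise, check it's up, and re-grip the T-bar.

Run:
```python
from h import *
P=lambda th,dz=0: pw(.001-.166*np.cos(th),.002,.059+.166*np.sin(th)+.013+dz)
for th in np.linspace(-.0602,.4417,5)[1:]: manip.movel(P(th,.002),velocity=.12)
manip.movel(P(.4417,.11),velocity=.15);manip.grip(.05,20)
manip.movel(pw(.001,.0018,.26),velocity=.2,attitude=rot(-np.pi/2));st("over")
manip.movel(pw(.001,.0018,.184),velocity=.08);st("at")
print([ (np.round(d["at"],1),d["p"]) for d in (manip.capture("side"),manip.landmark_of("side","lever_grip"))[1][:1]], proj("side",[pw(-.15,0,.13),pw(-.166,0,.049)]).round(1))
manip.grip(0,20);manip.pause(.1);st("g20");manip.grip(0,60);manip.pause(.1);st("g60")
```

```text
over t 24.57 p [0.6529 0.1978 0.2596] F [-0.3 -0.1 -0.1] M [-0.03  0.03 -0.02] w 0.05 q6 0.148
at t 25.68 p [0.6545 0.1979 0.1847] F [ 0.3 -1.  -0.7] M [-0.04 -0.02  0.01] w 0.0499 q6 0.148
[(array([272.2, 269.3]), 0.9)] [[275.7 272.1]
 [285.2 304.1]]
g20 t 26.23 p [0.654  0.1979 0.1845] F [-0.8 -0.1  4.1] M [-0.02  0.16  0.02] w 0.0208 q6 0.148
g60 t 26.55 p [0.6541 0.1979 0.1847] F [-1.1 -1.1  6. ] M [-0.03  0.26 -0.03] w 0.0184 q6 0.148
```

The lever is back up. Now lift, turn back and lower.

Run:
```python
from h import *
A=lambda z:pw(.001,.0018,z)
manip.movel(A(.196),velocity=.05);manip.pause(.1);st("lift")
q=np.array(manip.solve_ik(A(.196),rot(-np.pi/2)))
for k in(1,2):
    q[5]-=np.pi/4;manip.move_j(q);manip.pause(.15);st(f"turn{k}")
for z in(.188,.180,.172,.168,.165):
    manip.movel(A(z),velocity=.05);manip.pause(.1);st(f"z{z}")
    if manip.read_wrist_force()[2]>15: break
```

```text
lift t 27.04 p [0.6538 0.1978 0.1936] F [  5.3   1.  -15.1] M [ 0.27 -1.04  0.01] w 0.0184 q6 0.148
turn1 t 27.97 p [0.6538 0.1978 0.1935] F [  5.3   1.9 -16.4] M [ 0.29 -0.96  0.01] w 0.019 q6 -0.638
turn2 t 28.89 p [0.6538 0.1978 0.1936] F [  6.6   1.5 -16. ] M [ 0.21 -1.02 -0.01] w 0.018 q6 -1.423
z0.188 t 29.3 p [0.6538 0.1978 0.1861] F [  4.4   1.8 -12.8] M [ 0.21 -0.89 -0.02] w 0.0185 q6 -1.423
z0.18 t 29.71 p [0.6538 0.1978 0.179 ] F [  5.2   0.3 -12. ] M [ 0.23 -0.79 -0.01] w 0.0186 q6 -1.423
z0.172 t 30.12 p [0.6539 0.1978 0.1718] F [  3.4   1.2 -11. ] M [ 0.16 -0.55  0.02] w 0.0187 q6 -1.423
z0.168 t 30.47 p [0.6541 0.1979 0.169 ] F [-0.3  1.1  0.8] M [0.03 0.07 0.03] w 0.0185 q6 -1.423
z0.165 t 30.82 p [0.6543 0.198  0.1687] F [-4.9 -0.8 15.9] M [-0.18  1.02  0.02] w 0.0189 q6 -1.423
```

Bottomed at z 0.1687, the same height as the initial home grasp. Release, retreat and look.

Run:
```python
from h import *
manip.movel(pw(.001,.0018,.168),velocity=.05);manip.grip(.05)
manip.movel(pw(.001,.0018,.30),velocity=.15)
manip.movel(pw(-.2,-.05,.36),velocity=.25);manip.pause(.3);st("clear")
a=manip.capture("side")[130:350,110:360];b=cv2.imread("pics/side0.png")[130:350,110:360]
cv2.imwrite("pics/end.png",cv2.resize(np.hstack([a,b]),None,fx=1.6,fy=1.6))
```

```text
clear t 33.83 p [0.456  0.1372 0.3595] F [0.6 0.1 0.6] M [0.01 0.02 0.01] w 0.0498 q6 -1.469
```

View pics/end.png

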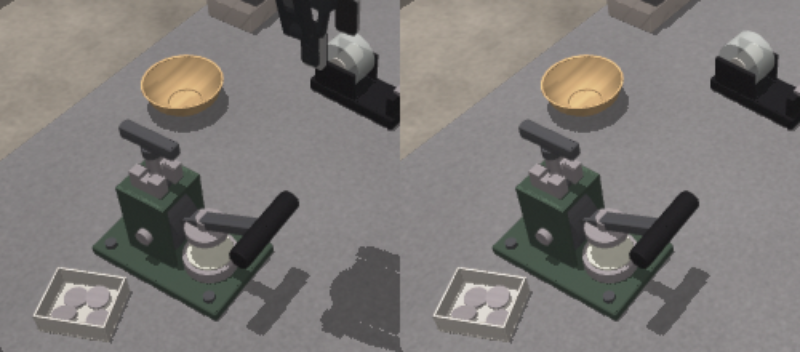

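The final view (left) matches the start (right): T-bar home at (150,138), lever up at (265,228), tray and tape unmoved.

```bash
python3 -c "
from workcell import manip
print(manip.hand_in())"
```

```text
the job is handed in; nothing more can be done
None
```

The job is done and handed in at about 34 s: the pin was parked in its rest notch, the lever pressed to its stop and let back up, and the pin returned fully home, with the tray and tape dispenser left where they stood.

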